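# Stand up the fluid bottle and hold the turntable's dust cover open

### The arm

A 6-joint arm with a two-finger parallel gripper is mounted at the origin on the work surface. World frame = base frame: x ahead of the robot, y to its left, z up, the work surface at z = 0. Lengths are in mm, angles in rad, forces in N, time in s.
With the tool pointing down it reaches from about 250 to 850 mm from the base axis. Payload 12.5 kg.
Tool frame: the origin (TCP) lies between the finger pads; the fingertips stand ctrl.nose_length ahead of it and the grasp point (between the pads) lies 2 mm behind it (ctrl.nose_length is the distance from the TCP to the fingertips, in mm); z points along the fingers, x is the direction in which the jaws open and shut, and the axes are right-handed (so a half turn about z gives the same grasp; the last joint's range is limited). The gripper opens to 93 mm and grips with 3 to 60 N. Pads are 15 mm wide; open, the fingers measure 128 mm over their backs; the gripper's body (75 mm by 188 mm) begins 65 mm behind the grasp point.
Start: joints at [-0.085, 0.351, 1.652, -0, 1.139, -0.085], TCP at [549.986, 0.027, 235.633] pointing down, gripper open.
Joint ranges: [-2.75, 2.75], [-0.79, 2.1], [0.01, 2.65], [-1.57, 4.71], [0.07, 3.14], [-2.87, 2.87]. Speed limits (rad/s): [2.22, 2.22, 2.79, 3.14, 3.14, 3.14].

### API

Orientations are given as a 3x3 rotation matrix whose columns are the frame's x, y, z axes.
In Python, from rig import get_state, capture, camera_params, job, ctrl gives the robot as it stands. The module is installed in compiled form; this text tells all that it offers.
- The arm moves only by the tool apply_moves, never from a script. Its argument "targets" is a list of rows, each a list of 3 entries, a list of its own where there are three numbers: the shift along the tool's x, y, z in cm, then the turn, a rotation vector about the tool's x, y, z in rad, then the finger opening in cm, from 0 to 9.3. A call has 1 to 10 rows; each row is the pose to reach, as a shift and turn from the pose commanded when the call began, along the tool's axes at that moment; what a row does not reach only later rows make up. A row lasts 1/10 s, in which the tool goes at most 50 mm and 8.59 degrees, less where a joint would pass 70% of its speed; a pose out of reach is approached as far as the arm can. A call with a gripper value outside its range is refused whole. The fingers move at their own pace and stop on an object; the grip force is fixed at half the most. Time passes only in rows, so rows that repeat a pose let the fingers close. It gives the time, the measured TCP pose, the force and the opening at its end, in the units of the state.
- get_state(): the state, without advancing time (a new reading comes with each control period).
- capture(name): name is "scene" or "side" or "wrist"; returns the picture (480x640x3 uint8, red, green, blue); there is no depth.
- camera_params(name): a dict with "fov_y" (degrees; the focal length in pixels is half the picture's height over the tangent of half this angle, whatever the lens; pixels are square), "cx", "cy" (the principal point, pixels), "position" and "rotation" of the camera in the world; the wrist camera has in their place "T_tool_cam" (4x4, takes a point from camera to tool coordinates, whose origin is the TCP and whose axes are the tool frame's). Camera axes: x right, y down, z forward; pixel columns grow to the right and rows downward; lengths in mm; the calibration is good to about 2 mm. The wrist camera is an equidistant fisheye: a pixel r from the principal point sees the ray r / f radians off the axis. A picture is of the moment at which its call begins: read the wrist's pose just before it. camera_params takes no time and is no camera call.
- job.hand_in(): hands the job in, once; it reports no verdict.
The state is a dict: "t": time; "joint_positions": joint angles; "joint_velocities": joint speeds; "effort": joint torques, N m; "position": TCP position; "orientation": TCP orientation; "contact_force": force on the tool from outside, world axes, zero at the start; "wrist_torque": the same for the moment, N m; "gripper_width": finger opening in mm.
Only numpy, scipy, OpenCV 4.12 (cv2) and the standard library are available. Lean on these libraries where they do the work, as an engineer would, in place of code of your own. Each camera call takes 0.05 s, during which the arm holds its last target. There are 200 camera calls.

### The job

I am about to clean the stylus. Stand the toppled square white bottle upright on the round cork mat without dropping it, while the turntable's dust cover is still shut. Then take the dust cover by its bar handle, lift it to 30 degrees open and keep holding it there, because it falls shut by itself: the job finishes with the gripper still holding the cover at that angle. Leave everything else where it is.

Things in the scene. Friction and masses are not known exactly. Their poses are not given: they have to be found in the camera images.
- bottle_center (a point): centre of the toppled bottle, on its axis, 69 mm from its base and from its cap's top: white plastic, square body 50 x 50 mm, 105 mm long, then a 10 mm sloping shoulder and a round black cap 27 mm across, 138 mm over all, 0.25 kg give or take a third. z runs from base to cap: level at the start, roughly towards +y, the bottle lying on a flat side; it must end pointing up
- bottle: the same bottle; the same origin and axes as bottle_center. Between the bottle or turntable and the robot lie a screwdriver, a brush 30 mm high and a steel record weight 50 mm high, all nearer than 0.5 m to the base; a mug stands right of the turntable: leave them alone
- mat_top (a point): centre of the top face of the round cork mat, 130 mm across and 4 mm thick, fixed on the table. A jar 90 mm high and a carton 45 mm high stand beyond it, more than 40 mm from its rim; leave them alone
- cover: the turntable's dust cover: a clear plastic box open below, 330 x 420 mm, 60 mm high, 0.8 kg give or take a fifth, on a turntable 340 x 430 mm fixed on the table. Hinged on its far lower edge, it turns freely and falls shut from any angle when let go; end stop at 69 degrees. Its z axis is vertical when shut and leans by the opening angle. Origin 100 mm below the handle's middle along z
- cover_handle (a point): middle of the dust cover's aluminium bar handle: round bar 12 mm thick, 110 mm long, on two end posts, 40 mm above the cover's top near its front. y runs along the bar; x, level when shut, points to the hinge; axes turn with the cover. Shut, it lies 182 mm above the table. The hinge line is parallel to the bar, 300 mm away along x and 100 mm lower; opened 30 degrees, the handle is 137 mm higher and 90 mm nearer the hinge
- adaptor: bystander: a small aluminium disc (single adaptor), 38 mm across and 12 mm high; origin under its centre
Things that resemble listed ones, but are neither listed nor needed, are in the scene too. There is more than one size of the part that bears mat_top; the job needs the middle-sized. Several things look just like the bottle: the one meant starts nearest to the robot's base.

How it is judged (in metres and radians):
On the way:
1. the bottle stands upright on the mat, let go and at rest, with the dust cover still shut (angle between bottle_center's own z axis and vertical below 0.12 rad and horizontal distance between bottle_center and mat_top below 0.045 m and z of bottle_center in the frame of mat_top between 0.06 and 0.08 m and contact force between the fingers and bottle below 0.1 N and linear speed of bottle below 0.03 m/s and angle between cover_handle's own z axis and vertical below 0.08 rad), for 0.3 s.
At the end, for the whole second after the job is handed in: The fingers hold the dust cover at its handle (over 1.5 N), still, 30 degrees open within 5, not resting on the bottle; the bottle stands free and still on the mat, upright within 7 degrees, its centre within 45 mm of the mat's (angle between bottle_center's own z axis and vertical below 0.12 rad and horizontal distance between bottle_center and mat_top below 0.045 m and z of bottle_center in the frame of mat_top between 0.06 and 0.08 m and contact force between each of the fingers, cover and bottle below 0.1 N and linear speed of bottle below 0.03 m/s and angle between cover_handle's own z axis and vertical between 0.436 and 0.612 rad and angular speed of cover below 0.08 rad/s and contact force between the fingers and cover above 1.5 N and distance between the grasp point and cover_handle below 0.12 m); the arm keeps its last pose, push and grip.
It fails at once if one of the bystanders is moved by more than 30 mm (distance of any of brush, record_weight, mug, adaptor, jar, parts_box, screwdriver from where it was at the start of the episode above 0.03 m).
It fails at once if the bottle is dropped or falls (it moves faster than 0.7 m/s with no finger on it) (contact force between the fingers and bottle below 0.1 N and linear speed of bottle above 0.7 m/s).
It also fails if it takes over 54 s, if anything falls off the work surface, if the arm or the gripper's body presses on something with over 40 N, if the wrist force passes 120 N, or if a joint passes its speed limit or range.

## Working session

There is one attempt and no reset: what is moved stays moved. The work goes in short steps, Python scripts to look and compute and a tool call to move; the robot and the scene stay as the last step left them, time stands still between calls to the robot, and variables do not carry over. Pictures are saved under pics/ and viewed, about 8 in all and at most 12, crops included, and the job is handed in when it is done.

Besides the shell and the picture viewer there is one more tool, called after "Emit:" in YAML: its name, and indented under it one key for each argument. apply_moves: Moves the arm, as the interface text tells. Its arguments: {"type":"object","properties":{"targets":{"type":"array"}},"required":["targets"]}

```bash
mkdir -p pics; python3 - <<'E'
from rig import *
import cv2
s=get_state(); print(s['t'],s['position'],s['orientation'],s['contact_force'],s['gripper_width'],ctrl.nose_length)
for n in("scene","side","wrist"):
    im=capture(n); cv2.imwrite(f"pics/{n}0.png",im[:,:,::-1]); print(n,camera_params(n))
E
```

```text
0.0 [5.49675900e+02 4.72171339e-02 2.35091352e+02] [[ 9.99999291e-01 -6.48499019e-05 -1.18909925e-03]
 [-6.47061556e-05 -9.99999991e-01  1.20924851e-04]
 [-1.18910708e-03 -1.20847823e-04 -9.99999286e-01]] [ 0.90140035 -0.47880641 -0.61566452] 93.02109831975811 17.0
scene {'fov_y': 44.19879272625411, 'cx': 321.79423020871565, 'cy': 237.11942489646572, 'position': array([ 844.17711496,  691.55137615, 1108.80681096]), 'rotation': array([[-0.77839284,  0.5087055 , -0.36786315],
       [ 0.62767263,  0.64135772, -0.44123389],
       [ 0.01147377, -0.57435093, -0.81852878]])}
side {'fov_y': 50.9757338989988, 'cx': 312.7805155577932, 'cy': 231.24908375463653, 'position': array([265.83834904, 943.10471016, 801.70374323]), 'rotation': array([[-0.9852975 , -0.09958917,  0.13881942],
       [-0.17050254,  0.62478407, -0.7619539 ],
       [-0.01084981, -0.77442034, -0.63257839]])}
wrist {'fov_y': 65.70646984690485, 'cx': 314.22346863504646, 'cy': 239.31474421447268, 'T_tool_cam': array([[ 9.99999268e-01,  7.72300352e-04,  9.31609687e-04,
        -9.42147560e-01],
       [-9.71655635e-04,  9.71322799e-01,  2.37762645e-01,
        -6.67509886e+01],
       [-7.21269555e-04, -2.37763376e-01,  9.71322839e-01,
        -1.49000942e+02],
       [ 0.00000000e+00,  0.00000000e+00,  0.00000000e+00,
         1.00000000e+00]])}
```

View pics/scene0.png

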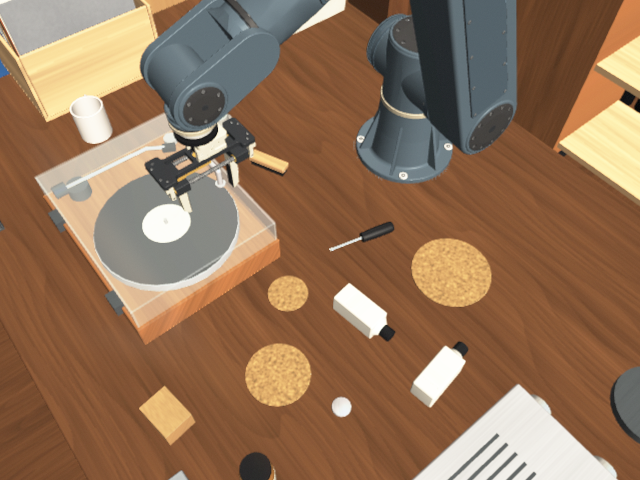

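View pics/side0.png

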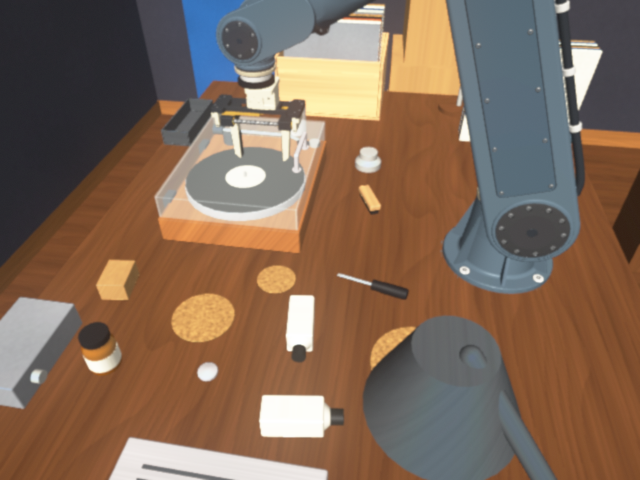

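The scene view shows three mats: small (288,293), middle (278,375) and large (451,272). There are two bottles, A (364,312) and B (440,374). The adaptor is at (341,407), the jar at (257,468) and the carton at (167,415). The handle is behind the gripper, near (225,165).

```bash
cat > h.py <<'E'
import numpy as np, cv2
from rig import *
def ray(n,u,v,st=None):
    p=camera_params(n); f=240/np.tan(np.radians(p['fov_y']/2)); x=np.array([u-p['cx'],v-p['cy']])
    if n=='wrist':
        r=np.hypot(*x); th=r/f; d=np.r_[x/max(r,1e-9)*np.sin(th),np.cos(th)]
        T=p['T_tool_cam']; R=st['orientation']; return st['position']+R@T[:3,3], R@T[:3,:3]@d
    d=p['rotation']@np.r_[x/f,1]; return p['position'],d/np.linalg.norm(d)
def onz(n,u,v,z,st=None):
    o,d=ray(n,u,v,st); return o+d*(z-o[2])/d[2]
def tri(*rs):
    A=0;b=0
    for o,d in rs: P=np.eye(3)-np.outer(d,d); A=A+P; b=b+P@o
    X=np.linalg.solve(A,b); return X,[np.linalg.norm((np.eye(3)-np.outer(d,d))@(X-o)) for o,d in rs]
def comps(m,amin=60):
    n,l,s,c=cv2.connectedComponentsWithStats(m.astype(np.uint8)); return [(s[i],c[i],l==i) for i in range(1,n) if s[i][4]>amin]
E
cat > m.py <<'E'
from h import *
for n in('scene','side'):
    im=cv2.imread(f'pics/{n}0.png'); hsv=cv2.cvtColor(im,cv2.COLOR_BGR2HSV)
    m=cv2.inRange(hsv,(14,90,120),(30,255,255)); m=cv2.morphologyEx(m,cv2.MORPH_CLOSE,np.ones((5,5)))
    for s,c,l in comps(m,400):
        if s[1]<220: continue
        P=np.array([onz(n,*p[0],4)[:2] for p in max(cv2.findContours(l.astype(np.uint8),0,1)[0],key=len)],np.float32)
        (c0,r,a)=cv2.fitEllipse(P); print(n,'mat',c.round(),np.round(c0,1),np.round(r))
    m=cv2.inRange(hsv,(0,0,150),(179,50,255))
    for s,c,l in comps(m,300):
        if not 250<c[1]<445: continue
        k=max(cv2.findContours(l.astype(np.uint8),0,1)[0],key=len)
        q=cv2.approxPolyDP(cv2.convexHull(k),3,True)[:,0]
        print(n,'white',c.round(),s[4],[(tuple(map(int,p)),onz(n,*p,50)[:2].round().tolist(),onz(n,*p,0)[:2].round().tolist()) for p in q])
im=cv2.imread('pics/scene0.png'); a=cv2.resize(im[270:420,310:480],None,fx=3,fy=3,interpolation=2)
cv2.imwrite('pics/crop.png',a)
E
python3 m.py
```

```text
scene mat [202. 279.] [616.9  18.6] [ 42. 474.]
scene mat [451. 272.] [181.6 343.1] [176. 177.]
scene mat [288. 293.] [496.1 163.6] [86. 88.]
scene mat [278. 374.] [620.5 297. ] [129. 130.]
scene mat [167. 415.] [831.1 231.3] [ 73. 118.]
scene white [180. 269.] 1273 [((238, 211), [471.0, -53.0], [454.0, -88.0]), ((237, 239), [516.0, 10.0], [501.0, -22.0]), ((227, 258), [561.0, 38.0], [547.0, 7.0]), ((206, 277), [621.0, 50.0], [611.0, 20.0]), ((176, 289), [685.0, 36.0], [677.0, 5.0]), ((145, 290), [736.0, -1.0], [731.0, -34.0]), ((125, 284), [761.0, -40.0], [757.0, -74.0]), ((104, 267), [775.0, -104.0], [772.0, -142.0]), ((95, 250), [771.0, -155.0], [767.0, -195.0]), ((93, 236), [757.0, -191.0], [753.0, -233.0]), ((226, 189), [457.0, -123.0], [438.0, -161.0])]
scene white [360. 310.] 1610 [((349, 283), [397.0, 247.0], [376.0, 226.0]), ((386, 313), [384.0, 346.0], [362.0, 330.0]), ((386, 324), [401.0, 364.0], [380.0, 349.0]), ((377, 334), [429.0, 369.0], [410.0, 354.0]), ((369, 337), [446.0, 364.0], [427.0, 349.0]), ((333, 307), [459.0, 269.0], [441.0, 249.0]), ((334, 297), [443.0, 253
[... 1495 characters left out ...]
, ((100, 372), [735.0, 485.0], [767.0, 454.0]), ((89, 368), [759.0, 480.0], [792.0, 449.0]), ((85, 359), [776.0, 463.0], [810.0, 431.0])]
side white [207. 371.] 302 [((213, 363), [544.0, 434.0], [562.0, 400.0]), ((216, 375), [530.0, 457.0], [548.0, 425.0]), ((202, 380), [551.0, 471.0], [570.0, 439.0]), ((198, 368), [567.0, 448.0], [587.0, 415.0])]
side white [294. 416.] 2763 [((329, 408), [326.0, 488.0], [330.0, 457.0]), ((330, 424), [320.0, 516.0], [324.0, 487.0]), ((322, 436), [330.0, 538.0], [334.0, 511.0]), ((261, 434), [425.0, 550.0], [436.0, 524.0]), ((259, 420), [434.0, 528.0], [446.0, 500.0]), ((264, 395), [438.0, 482.0], [449.0, 451.0]), ((322, 396), [341.0, 468.0], [346.0, 436.0])]
```

View pics/wrist0.png

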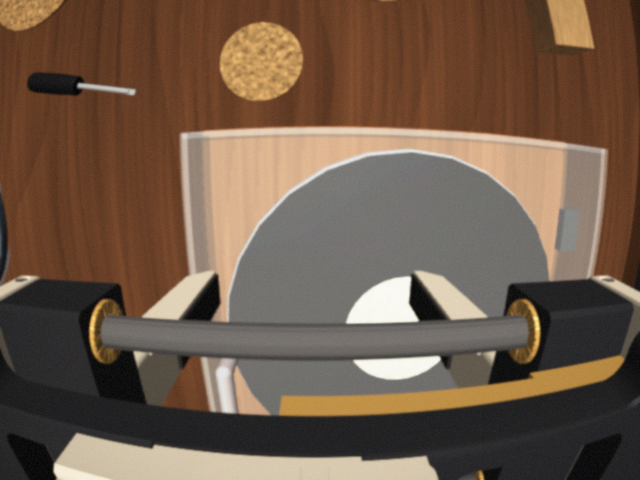

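Emit:
apply_moves:
  targets:
    - [[-14,-10,-6],[0,0,0],9.3]
    - [[-14,-20,-8],[0,0,0],9.3]
    - [[-14,-28,-10],[0,0,0],9.3]
    - [[-14,-28,-10],[0,0,0],9.3]
    - [[-14,-28,-10],[0,0,0],9.3]
    - [[-14,-28,-10],[0,0,0],9.3]
    - [[-14,-28,-10],[0,0,0],9.3]
    - [[-14,-28,-10],[0,0,0],9.3]
    - [[-14,-28,-10],[0,0,0],9.3]
    - [[-14,-28,-10],[0,0,0],9.3]

```text
t: 1.15
position: [410.1, 279.2, 335.0]
orientation: [[1.0, -0.001, -0.001], [-0.001, -1.0, -0.001], [-0.001, 0.001, -1.0]]
contact_force: [-1.3, -0.5, 0.2]
gripper_width: 93.0
```

```bash
python3 - <<'E'
from h import *
import pickle
s=get_state(); print(s['t'],s['position'],s['joint_positions'])
ims={}
pickle.dump(s,open('s1.pkl','wb'))
for n in("wrist","scene","side"):
    ims[n]=capture(n)[:,:,::-1]; cv2.imwrite(f"pics/{n}1.png",ims[n])
a=cv2.resize(ims['scene'][80:330,20:300],(448,400),interpolation=2); b=cv2.resize(ims['side'][80:280,140:400],(350,269),interpolation=2)
w=ims['wrist'][:300]; w=cv2.resize(ims['wrist'],(266,200))
o=np.zeros((400,800,3),np.uint8); o[:,:448]=a; o[:269,450:]=b; cv2.imwrite('pics/h1.png',o)
E
```

```text
1.15 [410.13104328 279.16082802 335.03565687] [ 5.03877655e-01  1.62411503e-01  1.64933567e+00 -2.19732108e-04
  1.33096501e+00  5.04650006e-01]
```

View pics/h1.png

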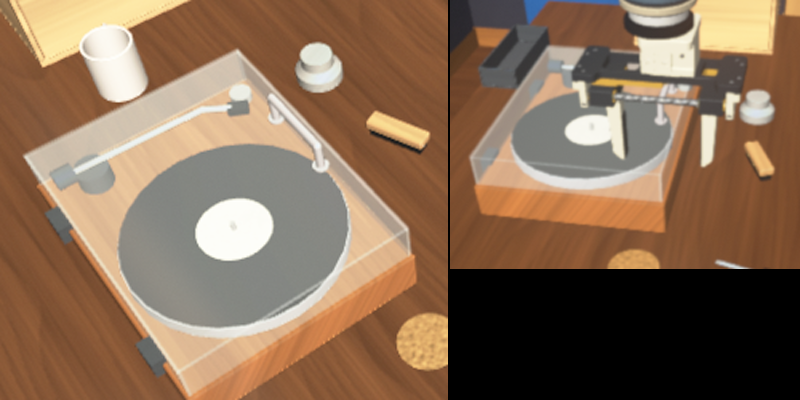

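View pics/wrist1.png

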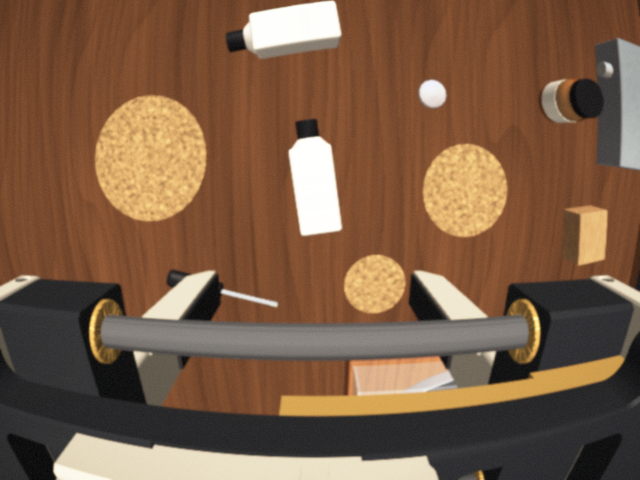

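The wrist view shows two bottle look-alikes: A (315,185), base towards the robot, and B (295,30). A is the nearer, about 0.52 m from the base against 0.64 m for B. The mats are small (375,283), middle (465,190) and large (151,158). In the scene crop the bar runs from (272,100) to (318,148). The brush, weight and mug sit around the turntable.

```bash
python3 - <<'E'
from h import *
import pickle
s=pickle.load(open('s1.pkl','rb'))
im=cv2.imread('pics/wrist1.png'); hsv=cv2.cvtColor(im,cv2.COLOR_BGR2HSV)
m=cv2.inRange(hsv,(0,0,170),(179,50,255)).copy()
for S,c,l in comps(m,800):
    if 250<c[0]<380 and 100<c[1]<260:
        k=max(cv2.findContours(l.astype(np.uint8),0,1)[0],key=len)
        P=np.array([onz('wrist',*p[0],50,s)[:2] for p in k],np.float32)
        print(c,S,cv2.minAreaRect(P)); print(cv2.approxPolyDP(P,6,True)[:,0].round(1).tolist())
b=cv2.inRange(hsv,(0,0,0),(179,255,60))
for S,c,l in comps(b,60):
    if 280<c[0]<330 and 100<c[1]<160: print('cap',S,onz('wrist',*c,25,s).round(1),onz('wrist',c[0],S[1],25,s).round(1))
m=cv2.inRange(hsv,(12,90,110),(30,255,255)); m=cv2.morphologyEx(m,cv2.MORPH_CLOSE,np.ones((5,5)))
for S,c,l in comps(m,800):
    if 420<c[0]<510 and 140<c[1]<240:
        P=np.array([onz('wrist',*p[0],4,s)[:2] for p in max(cv2.findContours(l.astype(np.uint8),0,1)[0],key=len)],np.float32); print('mat',cv2.fitEllipse(P))
for z in (176,182,188):
  A,B=onz('scene',190,142.5,z),onz('scene',218.8,172.5,z); print('bar',A.round(),B.round(),((A+B)/2).round(1),np.linalg.norm(A-B))
# cover corners at top z=142 from scene crop
for u,v in((240,52),(408,230)): print('front corner',onz('scene',20+u/1.6,80+v/1.6,142).round())
# wrist0 handle
s0=dict(position=np.array([549.7,0,235.1]),orientation=np.diag([1,-1,-1.]))
print(onz('wrist',228,372,182,s0))
E
```

```text
[314.62218238 185.91777664] [ 289  136   52   99 3904] ((409.6563415527344, 304.25244140625), (49.41754150390625, 114.18778991699219), 7.993386745452881)
[[413.70001220703125, 362.20001220703125], [391.70001220703125, 358.70001220703125], [380.1000061035156, 346.0], [394.70001220703125, 246.0], [440.1000061035156, 253.39999389648438], [428.70001220703125, 345.8999938964844]]
cap [296 120  22  18 330] [400.  372.9  25. ] [400. 383.  25.]
bar [ 491. -183.  176.] [490. -73. 176.] [ 490.6 -128.   176. ] 110.7476217848412
bar [ 494. -178.  182.] [492. -68. 182.] [ 492.9 -122.7  182. ] 110.03527092836913
bar [ 496. -172.  188.] [494. -63. 188.] [ 495.2 -117.4  188. ] 109.32292007189685
front corner [ 464. -327.  142.]
front corner [463.  86. 142.]
[492.3530694  -72.56954746 182.        ]
```

```bash
cat >> h.py <<'E'
from scipy.spatial.transform import Rotation as Ro
def rel(p,R,st=None):
    st=st or get_state(); Q=st['orientation']
    print('shift cm',(Q.T@(np.array(p)-st['position'])/10).round(2),'turn',Ro.from_matrix(Q.T@R).as_rotvec().round(3))
u=np.array([-.139,.990,0]); w=np.array([.990,.139,0]); Z=np.array([0,0,1.])
def Rt(a,u=u,w=w):
    z=-np.sin(a)*u-np.cos(a)*Z; return np.c_[w,np.cross(z,w),z]
E
python3 - <<'E'
from h import *
R=Rt(np.radians(35)); g=np.array([409,317,28])+5*u
rel(g-120*R[:,2],R); rel(g,R)
E
```

```text
shift cm [ -1.16 -11.11  20.89] turn [-0.609  0.044 -0.136]
shift cm [-0.19 -4.3  30.73] turn [-0.609  0.044 -0.136]
```

Emit:
apply_moves:
  targets:
    - [[-0.5,-5,4],[-0.15,0.011,-0.033],9.3]
    - [[-1,-9,8],[-0.29,0.021,-0.065],9.3]
    - [[-1.1,-11,12],[-0.43,0.031,-0.097],9.3]
    - [[-1.15,-11.1,16],[-0.57,0.041,-0.13],9.3]
    - [[-1.16,-11.1,20],[-0.609,0.044,-0.136],9.3]
    - [[-1.16,-11.1,20.9],[-0.609,0.044,-0.136],9.3]
    - [[-1.16,-11.1,20.9],[-0.609,0.044,-0.136],9.3]
    - [[-1.16,-11.1,20.9],[-0.609,0.044,-0.136],9.3]

```text
t: 2.1
position: [399.7, 391.1, 129.3]
orientation: [[0.99, 0.112, 0.082], [0.139, -0.814, -0.564], [0.004, 0.57, -0.821]]
contact_force: [-0.0, -0.0, 1.0]
gripper_width: 92.8
```

```bash
python3 - <<'E'
from h import *
import pickle
s=get_state(); print(s['t'],s['position'],s['joint_positions'].round(3)); pickle.dump(s,open('s2.pkl','wb'))
R=Rt(np.radians(35)); g=np.array([409,317,28])+5*u
rel(g,R,s)
im=capture('wrist')[:,:,::-1]; cv2.imwrite('pics/wrist2.png',im)
E
```

```text
2.1 [399.68877916 391.11236725 129.26263657] [ 0.887  0.716  1.462 -0.439  1.418  0.919]
shift cm [-0.14 -0.05 12.29] turn [-0.004 -0.003 -0.003]
```

View pics/wrist2.png

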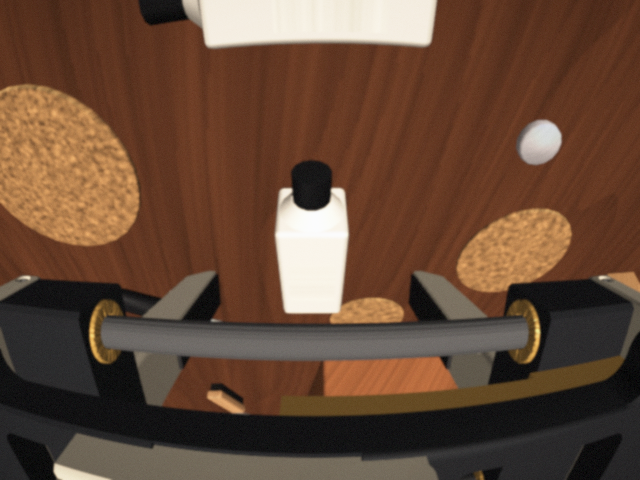

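The bottle is centred between the fingers and square to them, with body (313,250) and cap (311,185).

Emit:
apply_moves:
  targets:
    - [[-0.1,0,4],[0,0,0],9.3]
    - [[-0.1,0,8],[0,0,0],9.3]
    - [[-0.1,0,11],[0,0,0],9.3]
    - [[-0.1,0,12.2],[0,0,0],9.3]
    - [[-0.1,0,12.2],[0,0,0],9.3]
    - [[-0.1,0,12.2],[0,0,0],3.5]
    - [[-0.1,0,12.2],[0,0,0],3.5]
    - [[-0.1,0,12.2],[0,0,0],3.5]
    - [[-0.1,0,12.2],[0,0,0],3.5]
    - [[-0.1,0,12.2],[0,0,0],3.5]

```text
t: 3.15
position: [407.3, 322.0, 26.9]
orientation: [[0.99, 0.114, 0.082], [0.141, -0.812, -0.567], [0.001, 0.573, -0.82]]
contact_force: [-0.0, 0.3, 0.9]
gripper_width: 57.4
```

Emit:
apply_moves:
  targets:
    - [[0,0,0],[0,0,0],3.5]
    - [[0,0,0],[0,0,0],3.5]
    - [[0,0,0],[0,0,0],3.5]

```text
t: 3.45
position: [407.3, 321.8, 26.7]
orientation: [[0.99, 0.114, 0.081], [0.14, -0.812, -0.567], [0.001, 0.573, -0.82]]
contact_force: [-0.4, 1.1, 2.2]
gripper_width: 49.7
```

Emit:
apply_moves:
  targets:
    - [[0,1.15,-1.64],[0,0,0],3.5]
    - [[0,2.9,-4.1],[0,0,0],3.5]
    - [[0,4.6,-6.6],[0.05,0,0],3.5]
    - [[0,6.3,-9],[0.15,0,0],3.5]
    - [[0,8,-11.5],[0.27,0,0],3.5]
    - [[0,9.2,-13.1],[0.38,0,0],3.5]
    - [[0,9.2,-13.1],[0.48,0,0],3.5]
    - [[0,9.2,-13.1],[0.5,0,0],3.5]

```text
t: 4.25
position: [407.4, 320.4, 187.5]
orientation: [[0.99, 0.137, 0.017], [0.138, -0.985, -0.106], [0.002, 0.107, -0.994]]
contact_force: [0.2, -0.5, -2.3]
gripper_width: 49.8
```

```bash
python3 - <<'E'
from h import *
s=get_state(); print(s['t'],s['position'],s['joint_positions'].round(3),s['gripper_width'],s['contact_force'])
R=Rt(np.radians(-55)); rel([620.2,294.2,200],R); rel([520,300,220],Rt(np.radians(-20)))
E
```

```text
4.25 [407.43461168 320.38576528 187.53269547] [ 0.625  0.377  1.748 -0.11   1.067  0.542] 49.80451505636155 [ 0.15425087 -0.54520434 -2.29004165]
shift cm [20.71  5.64 -0.6 ] turn [ 1.067 -0.002  0.   ]
shift cm [10.87  3.9  -2.82] turn [ 0.456 -0.002 -0.   ]
```

Emit:
apply_moves:
  targets:
    - [[2,0.6,-0.6],[0.1,0,0],3.5]
    - [[5,1.5,-1.3],[0.2,0,0],3.5]
    - [[8,2.5,-2],[0.3,0,0],3.5]
    - [[11,3.3,-2.8],[0.42,0,0],3.5]
    - [[14,4.2,-2.4],[0.54,0,0],3.5]
    - [[17,5,-1.8],[0.66,0,0],3.5]
    - [[19.5,5.5,-1.2],[0.78,0,0],3.5]
    - [[20.7,5.6,-0.6],[0.9,0,0],3.5]
    - [[20.7,5.6,-0.6],[1,0,0],3.5]
    - [[20.7,5.6,-0.6],[1.067,0,0],3.5]

```text
t: 5.25
position: [619.2, 295.5, 196.2]
orientation: [[0.99, 0.077, -0.118], [0.141, -0.569, 0.81], [-0.005, -0.819, -0.574]]
contact_force: [0.1, 1.2, -2.0]
gripper_width: 49.8
```

Emit:
apply_moves:
  targets:
    - [[0,0,0],[0,0,0],3.5]
    - [[0,0,0],[0,0,0],3.5]

```text
t: 5.45
position: [619.3, 296.2, 197.9]
orientation: [[0.99, 0.081, -0.116], [0.141, -0.573, 0.808], [-0.002, -0.816, -0.578]]
contact_force: [0.0, 0.9, -2.2]
gripper_width: 50.1
```

```bash
python3 - <<'E'
from h import *
s=get_state(); print(s['t'],s['position'],s['orientation'].round(3),s['joint_positions'].round(3),s['gripper_width'],s['contact_force'])
R=Rt(np.radians(-55)); rel([620.2,294.2,110],R); rel([620.2,294.2,78],R);
ims={n:capture(n)[:,:,::-1] for n in('scene','side')}
o=np.hstack([cv2.resize(ims['scene'][150:450,150:350],(400,600)),cv2.resize(ims['side'][150:400,120:287],(400,600))]); cv2.imwrite('pics/p3.png',o)
E
```

```text
5.45 [619.33938799 296.16090759 197.89595185] [[ 0.99   0.081 -0.116]
 [ 0.141 -0.573  0.808]
 [-0.002 -0.816 -0.578]] [ 0.06   0.705  1.468  1.006  1.296 -0.546] 50.08819995019194 [ 0.04373905  0.9022947  -2.16016614]
shift cm [0.07 7.29 4.91] turn [0.006 0.003 0.   ]
shift cm [0.08 9.9  6.76] turn [0.006 0.003 0.   ]
```

View pics/p3.png

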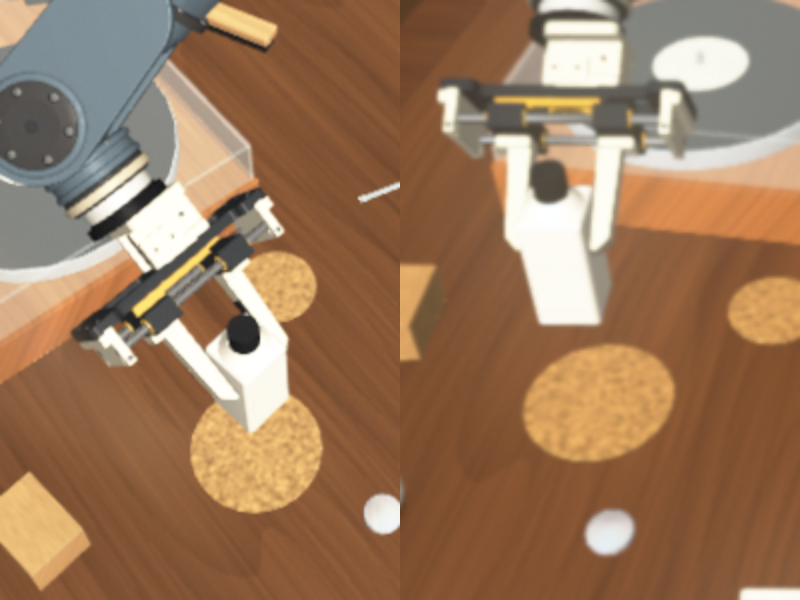

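Both views show the bottle hanging upright above the middle mat. The forearm is over the cover, so I'm checking its clearance before lowering.

```bash
python3 - <<'E'
from h import *
s=get_state()
D=[([-.085,.351,1.652],[549.7,0,235.1],[0,0,-1]),([.5039,.1624,1.6493],[410.1,279.2,335],[0,0,-1]),([.887,.716,1.462],[399.7,391.1,129.3],[.082,-.564,-.821]),([.625,.377,1.748],[407.4,320.4,187.5],[.017,-.106,-.994]),(s['joint_positions'][:3],s['position'],s['orientation'][:,2])]
A=[];b=[]
for q,p,z in D:
    er=np.array([np.cos(q[0]),np.sin(q[0]),0]);el=np.array([-er[1],er[0],0]);z=np.array(z);p=np.array(p)
    # p - d z = a er + e el + z0 Z + L2(sin q2 er+cos q2 Z)+L3(sin(q23).. )
    l2=np.sin(q[1])*er+np.cos(q[1])*Z; h=q[1]+q[2]; l3=np.sin(h)*er+np.cos(h)*Z; l3b=np.cos(h)*er-np.sin(h)*Z
    for k in range(3): A.append([er[k],el[k],Z[k],l2[k],l3[k],z[k]]);b.append(p[k])
x,_,rk,_=np.linalg.lstsq(np.array(A),np.array(b),rcond=None); print(x.round(1),rk,(np.array(A)@x-b).round(1))
d=x[5]; print('wrist centre at place',np.array([620,294,78])-d*s['orientation'][:,2])
E
```

```text
[ -7.8  46.6 242.5 463.8 436.7 260. ] 6 [ 0.4 -0.1  0.  -2.4 -1.2  1.  -0.5 -0.4  0.5  3.   2.4 -2.  -0.9 -0.4
  0.4]
wrist centre at place [649.93626819  83.88849244 228.1994029 ]
```

Wrist centre at the placing pose is about 228 mm high against 142 mm for the cover, so there's room. Lowering now.

Emit:
apply_moves:
  targets:
    - [[0.05,2,1.4],[0,0,0],3.5]
    - [[0.07,4.5,3.1],[0.006,0.003,0],3.5]
    - [[0.07,6.5,4.45],[0.006,0.003,0],3.5]
    - [[0.08,8,5.4],[0.006,0.003,0],3.5]
    - [[0.08,9,6.1],[0.006,0.003,0],3.5]
    - [[0.08,9.6,6.5],[0.006,0.003,0],3.5]
    - [[0.08,9.6,6.5],[0.006,0.003,0],3.5]
    - [[0.08,9.6,6.5],[0.006,0.003,0],3.5]

```text
t: 6.35
position: [621.5, 294.0, 84.0]
orientation: [[0.99, 0.082, -0.111], [0.138, -0.565, 0.813], [0.004, -0.821, -0.571]]
contact_force: [-0.2, 0.1, -1.5]
gripper_width: 50.0
```

```bash
python3 - <<'E'
from h import *
s=get_state(); print(s['t'],s['position'],s['orientation'].round(3),s['gripper_width'],s['contact_force'])
R=Rt(np.radians(-55)); rel([620.2,294.2,78],R)
for n in ('scene','side'):
    im=capture(n)[:,:,::-1]; cv2.imwrite(f'pics/{n}4.png',im)
    hsv=cv2.cvtColor(im,cv2.COLOR_BGR2HSV)
    for S,c,l in comps(cv2.inRange(hsv,(0,0,0),(179,255,70)),40):
        if (250<c[0]<310 and 270<c[1]<390) if n=='scene' else (170<c[0]<240 and 200<c[1]<320): print(n,'cap',S,onz(n,*c,138).round(1))
im=[cv2.imread(f'pics/{n}4.png') for n in('scene','side')]
cv2.imwrite('pics/p4.png',np.hstack([cv2.resize(im[0][250:430,200:380],(400,400)),cv2.resize(im[1][190:370,110:290],(400,400))]))
E
```

```text
6.35 [621.45380992 293.99388399  83.99313703] [[ 0.99   0.082 -0.111]
 [ 0.138 -0.565  0.813]
 [ 0.004 -0.821 -0.571]] 49.97353673928086 [-0.23848606  0.06855741 -1.475224  ]
shift cm [-0.12  0.47  0.37] turn [-0.003 -0.003  0.003]
scene cap [259 279  24  18 134] [557.8 194.1 138. ]
scene cap [256 300  16  16  85] [591.8 221.9 138. ]
scene cap [267 338  14  17 199] [623.2 298.4 138. ]
```

View pics/p4.png

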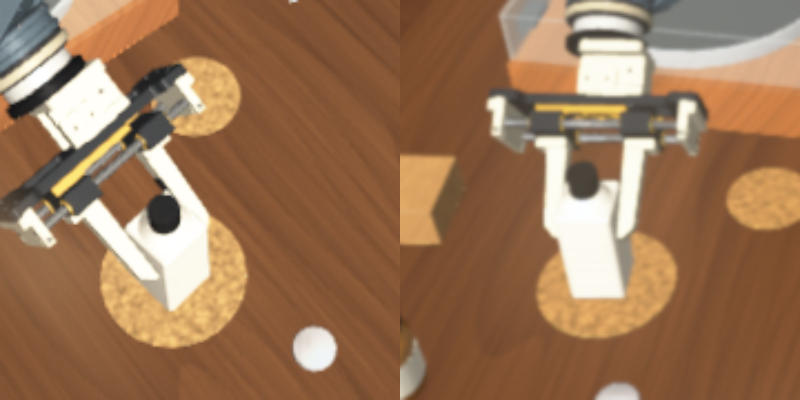

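The bottle is over the mat centre (cap ray gives (623,298)) and a few mm above it. I'll lower it slowly and watch the force.

Emit:
apply_moves:
  targets:
    - [[-0.05,0.12,0.09],[0,0,0],3.5]
    - [[-0.1,0.25,0.17],[0,0,0],3.5]
    - [[-0.1,0.33,0.23],[0,0,0],3.5]
    - [[-0.1,0.33,0.23],[0,0,0],3.5]

```text
t: 6.85
position: [621.0, 294.0, 81.7]
orientation: [[0.99, 0.083, -0.11], [0.138, -0.563, 0.815], [0.005, -0.822, -0.569]]
contact_force: [-1.6, -3.1, 12.6]
gripper_width: 49.8
```

Emit:
apply_moves:
  targets:
    - [[0,0.06,0.04],[0,0,0],3.5]
    - [[0,0.12,0.09],[0,0,0],3.5]
    - [[0,0.12,0.09],[0,0,0],3.5]

```text
t: 7.15
position: [621.1, 294.1, 81.6]
orientation: [[0.99, 0.084, -0.111], [0.139, -0.561, 0.816], [0.006, -0.823, -0.567]]
contact_force: [-4.2, -6.8, 22.0]
gripper_width: 49.9
```

It's in contact and pressing with 22 N. I'll ease off, then open.

Emit:
apply_moves:
  targets:
    - [[0,-0.08,-0.06],[0,0,0],3.5]
    - [[0,-0.14,-0.1],[0,0,0],3.5]
    - [[0,-0.14,-0.1],[0,0,0],3.5]

```text
t: 7.45
position: [621.0, 294.1, 81.6]
orientation: [[0.991, 0.083, -0.11], [0.137, -0.563, 0.815], [0.005, -0.822, -0.569]]
contact_force: [0.6, -1.5, 7.8]
gripper_width: 50.0
```

Emit:
apply_moves:
  targets:
    - [[0,0,0],[0,0,0],5.3]
    - [[0,0,0],[0,0,0],5.6]
    - [[0,0,0],[0,0,0],6.2]
    - [[0,0,0],[0,0,0],7.2]
    - [[0,0,0],[0,0,0],8.2]
    - [[0,0,0],[0,0,0],8.2]
    - [[0,0,0],[0,0,0],8.2]

```text
t: 8.15
position: [620.0, 293.8, 79.3]
orientation: [[0.99, 0.081, -0.112], [0.138, -0.565, 0.813], [0.003, -0.821, -0.571]]
contact_force: [-0.5, -0.2, -0.4]
gripper_width: 81.7
```

```bash
python3 - <<'E'
from h import *
s=get_state(); print(s['t'],s['position'],s['gripper_width'],s['contact_force'])
im=[capture(n)[:,:,::-1] for n in('scene','side')]
cv2.imwrite('pics/p5.png',np.hstack([cv2.resize(im[0][250:430,200:380],(400,400)),cv2.resize(im[1][190:370,110:290],(400,400))]))
E
```

```text
8.15 [620.031097   293.77753173  79.28873511] 81.74275925509357 [-0.54928697 -0.21661483 -0.39331188]
```

View pics/p5.png

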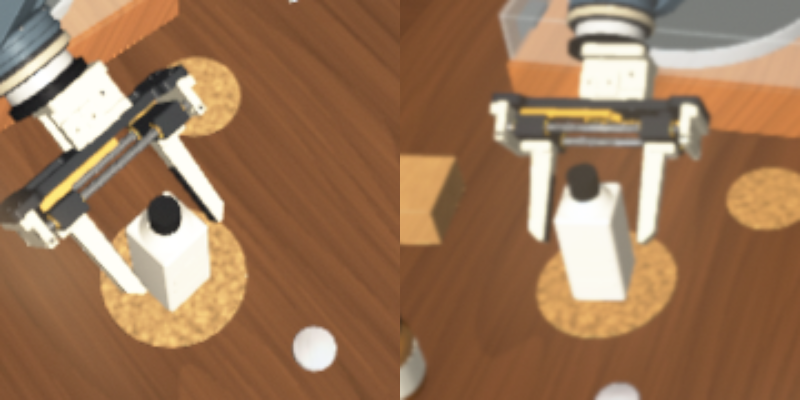

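The bottle stands free and upright on the mat. Retreating back along the tool axis.

Emit:
apply_moves:
  targets:
    - [[0,0,-1.5],[0,0,0],8.2]
    - [[0,0,-4],[0,0,0],9]
    - [[0,0,-8],[0,0,0],9]
    - [[0,0,-12],[0,0,0],9]
    - [[0,-3,-16],[0,0,0],9]
    - [[0,-7,-19],[0,0,0],9]
    - [[0,-10,-20],[-0.1,0,0],9]
    - [[0,-12,-20],[-0.22,0,0],9]
    - [[0,-12,-20],[-0.34,0,0],9]

```text
t: 9.15
position: [633.4, 198.5, 296.3]
orientation: [[0.991, 0.116, -0.072], [0.137, -0.807, 0.575], [0.009, -0.579, -0.815]]
contact_force: [-0.8, -0.2, -0.4]
gripper_width: 90.0
```

```bash
python3 - <<'E'
from h import *
s=get_state(); print(s['t'],s['position'],s['joint_positions'].round(3),s['contact_force'])
rel([493,-123,270],np.diag([1,-1,-1.]))
E
```

```text
9.15 [633.3514311  198.48257835 296.25342894] [ 0.003  0.531  1.344  0.624  1.392 -0.291] [-0.80339903 -0.20337308 -0.36432217]
shift cm [-18.32  25.83 -15.32] turn [-0.617  0.034  0.135]
```

Emit:
apply_moves:
  targets:
    - [[-2.3,3.2,-1.9],[-0.1,0.005,0.02],9]
    - [[-4.6,6.5,-3.8],[-0.2,0.011,0.04],9]
    - [[-7,9.7,-5.8],[-0.3,0.017,0.065],9]
    - [[-9.2,13,-7.7],[-0.4,0.022,0.09],9]
    - [[-11.5,16.2,-9.6],[-0.5,0.028,0.11],9]
    - [[-14,19.5,-11.6],[-0.6,0.033,0.13],9]
    - [[-16.5,23,-13.6],[-0.617,0.034,0.135],9]
    - [[-18.3,25.8,-15.3],[-0.617,0.034,0.135],9]
    - [[-18.3,25.8,-15.3],[-0.617,0.034,0.135],9]
    - [[-18.3,25.8,-15.3],[-0.617,0.034,0.135],9]

```text
t: 10.15
position: [492.3, -123.1, 265.9]
orientation: [[1.0, -0.001, -0.006], [-0.001, -1.0, 0.004], [-0.006, -0.004, -1.0]]
contact_force: [0.4, 0.1, -0.2]
gripper_width: 90.2
```

```bash
python3 - <<'E'
from h import *
s=get_state(); print(s['t'],s['position'],s['joint_positions'].round(3),s['contact_force'])
rel([493,-123,182],np.diag([1,-1,-1.]))
im={n:capture(n)[:,:,::-1] for n in('scene','side','wrist')}
for n in im: cv2.imwrite(f'pics/{n}6.png',im[n])
cv2.imwrite('pics/p6.png',np.hstack([cv2.resize(im['side'][80:260,200:380],(400,400)),cv2.resize(im['wrist'],(400,400))]))
E
```

```text
10.15 [ 492.31816055 -123.14753948  265.92120974] [-0.338  0.245  1.718  0.002  1.186 -0.338] [ 0.39290341  0.07743629 -0.23041641]
shift cm [0.12 0.02 8.39] turn [-0.004  0.006 -0.001]
```

View pics/p6.png

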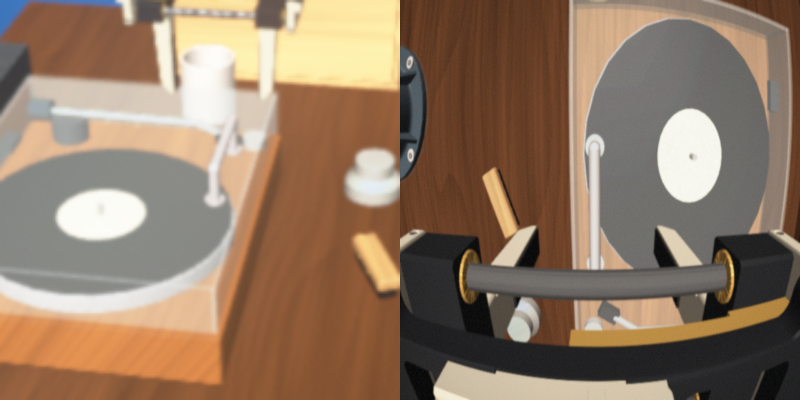

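The bar runs between the open fingers at wrist-view column 595 of the crop, and the cover is still shut. Descending to grip.

Emit:
apply_moves:
  targets:
    - [[0.05,0,3],[-0.004,0.006,0],9]
    - [[0.1,0,6],[-0.004,0.006,0],8]
    - [[0.1,0,8],[-0.004,0.006,0],6]
    - [[0.1,0,8.5],[-0.004,0.006,0],4]
    - [[0.1,0,8.5],[-0.004,0.006,0],2]
    - [[0.1,0,8.5],[-0.004,0.006,0],0.3]
    - [[0.1,0,8.5],[-0.004,0.006,0],0.3]
    - [[0.1,0,8.5],[-0.004,0.006,0],0.3]
    - [[0.1,0,8.5],[-0.004,0.006,0],0.3]
    - [[0.1,0,8.5],[-0.004,0.006,0],0.3]

```text
t: 11.3
position: [493.2, -121.8, 180.5]
orientation: [[1.0, 0.001, -0.0], [0.001, -1.0, 0.001], [-0.0, -0.001, -1.0]]
contact_force: [0.1, -0.4, 0.1]
gripper_width: 22.9
```

Emit:
apply_moves:
  targets:
    - [[0,0,0],[0,0,0],0.3]
    - [[0,0,0],[0,0,0],0.3]
    - [[0,0,0],[0,0,0],0.3]

```text
t: 11.6
position: [490.3, -121.7, 180.2]
orientation: [[1.0, 0.002, -0.008], [0.002, -1.0, 0.001], [-0.008, -0.001, -1.0]]
contact_force: [-17.6, -2.4, 13.0]
gripper_width: 11.0
```

Gripped on the 12 mm bar. There's a −17 N side load, so the bar is about 3 mm nearer than the command; I'll shift for that and lift along the arc.

Emit:
apply_moves:
  targets:
    - [[-0.2,0,0],[0,0,0],0.3]
    - [[-0.3,0,-0.1],[0,0,0],0.3]
    - [[-0.2,0,-0.5],[0,-0.017,0],0.3]
    - [[0.07,0,-1.04],[0,-0.035,0],0.3]
    - [[0.47,0,-2.07],[0,-0.07,0],0.3]
    - [[0.91,0,-3.08],[0,-0.105,0],0.3]
    - [[1.38,0,-4.08],[0,-0.14,0],0.3]
    - [[1.89,0,-5.06],[0,-0.175,0],0.3]
    - [[1.89,0,-5.06],[0,-0.175,0],0.3]

```text
t: 12.5
position: [512.0, -121.7, 231.2]
orientation: [[0.984, 0.002, -0.177], [0.002, -1.0, 0.001], [-0.177, -0.001, -0.984]]
contact_force: [-5.1, -0.1, -1.5]
gripper_width: 10.9
```

```bash
python3 - <<'E'
import numpy as np
a=np.radians(10)
P=lambda t:np.array([-300*np.cos(t)+100*np.sin(t),100*np.cos(t)+300*np.sin(t)])
for t in range(12,31,2):
    d=P(np.radians(t))-P(a); print(t,round((d@[np.cos(a),-np.sin(a)])/10,2),round((d@[-np.sin(a),-np.cos(a)])/10,2),round(-np.radians(t-10),3))
E
```

```text
12 0.37 -1.04 -0.035
14 0.77 -2.07 -0.07
16 1.21 -3.08 -0.105
18 1.68 -4.08 -0.14
20 2.19 -5.06 -0.175
22 2.73 -6.02 -0.209
24 3.31 -6.96 -0.244
26 3.92 -7.88 -0.279
28 4.56 -8.78 -0.314
30 5.23 -9.66 -0.349
```

Emit:
apply_moves:
  targets:
    - [[0.37,0,-1.04],[0,-0.035,0],0.3]
    - [[0.77,0,-2.07],[0,-0.07,0],0.3]
    - [[1.21,0,-3.08],[0,-0.105,0],0.3]
    - [[1.68,0,-4.08],[0,-0.14,0],0.3]
    - [[2.19,0,-5.06],[0,-0.175,0],0.3]
    - [[2.73,0,-6.02],[0,-0.209,0],0.3]
    - [[3.31,0,-6.96],[0,-0.244,0],0.3]
    - [[3.92,0,-7.88],[0,-0.279,0],0.3]
    - [[4.56,0,-8.78],[0,-0.314,0],0.3]
    - [[5.23,0,-9.66],[0,-0.349,0],0.3]

```text
t: 13.5
position: [579.8, -121.2, 317.4]
orientation: [[0.864, 0.002, -0.504], [0.002, -1.0, 0.001], [-0.504, -0.002, -0.864]]
contact_force: [-7.0, 2.3, 2.5]
gripper_width: 11.2
```

Emit:
apply_moves:
  targets:
    - [[0,0,0],[0,0,0],0.3]
    - [[0,0,0],[0,0,0],0.3]
    - [[0,0,0],[0,0,0],0.3]
    - [[0,0,0],[0,0,0],0.3]
    - [[0,0,0],[0,0,0],0.3]

```text
t: 14.0
position: [579.5, -121.2, 317.1]
orientation: [[0.865, 0.002, -0.503], [0.002, -1.0, 0.001], [-0.503, -0.002, -0.865]]
contact_force: [-8.1, 3.8, 3.8]
gripper_width: 11.0
```

```bash
python3 - <<'E'
from h import *
s=get_state(); print(s['t'],s['position'],s['orientation'][:,2],s['joint_velocities'].round(4),s['contact_force'],s['gripper_width'])
g=s['position']-2*s['orientation'][:,2]
d=g-np.array([790,0,82]); print('cover angle est',np.degrees(np.arctan2(d[2],-d[0])-np.arctan2(100,300)),np.hypot(d[0],d[2]))
im={n:capture(n)[:,:,::-1] for n in('scene','side')}
cv2.imwrite('pics/p7.png',np.hstack([cv2.resize(im['scene'][60:460,20:420],(400,400)),cv2.resize(im['side'][60:380,80:400],(400,400))]))
E
```

```text
14.0 [ 579.52233979 -121.23757642  317.13366245] [-0.50254766  0.00089313 -0.86454904] [-0.0015 -0.0001  0.0012 -0.0001 -0.0003  0.0003] [-8.07200086  3.79897808  3.7864056 ] 10.982635880054428
cover angle est 30.076709273110605 316.20044713080705
```

View pics/p7.png

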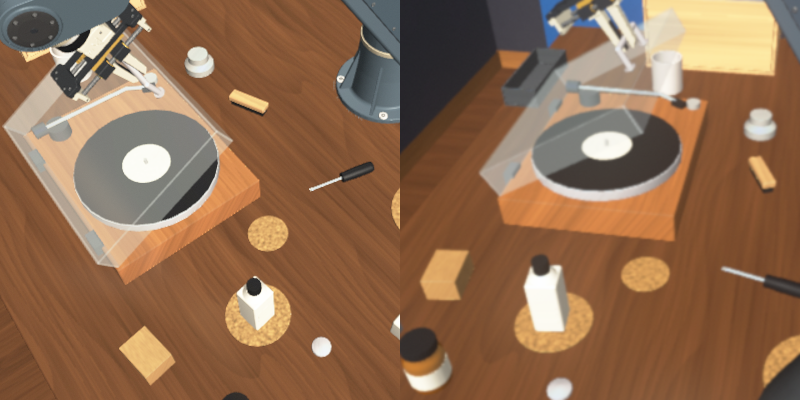

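The cover is held open in the fingers, at about 30° with its radius of 316 mm matching. The bottle stands on the middle mat (scene crop (257,300)), and the bystanders are in place. Handing in.

```bash
python3 -c "
from rig import *
job.hand_in(); s=get_state(); print(s['t'],s['position'],s['gripper_width'],s['contact_force'])"
```

```text
the job is handed in; nothing more can be done
the job is handed in; nothing more can be done
```

The bottle is standing upright on the middle-sized mat, placed while the cover was shut. The gripper is holding the dust cover open by its bar handle at about 30°. I handed the job in at about 14 s of the 54 s allowed; no verdict is reported.

- **Cover:** the gripper position puts it 30.1° open, with the handle 316.2 mm from the hinge line against 316.2 mm expected. The fingers are closed to 11 mm on the 12 mm bar, the arm is still, and the wrist force is about 10 N.
- **Bottle:** the last pictures show it free and upright on the mat. My estimate puts it within about 5 mm of the mat's centre. That comes from the gripper position and the mat measurement, because I did not measure the bottle again after letting go.
- **Bystanders:** the brush, record weight, mug, adaptor, carton and screwdriver look unmoved in the last pictures, and I saw nothing touch the jar. I judged this by eye, not by measuring.
- **Small disagreements:** the bottle met the mat about 3 mm higher than I expected, and I briefly pressed it down with 22 N before easing off and letting go. The bar was also about 3 mm nearer the robot than measured, which I corrected before lifting.

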